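Open the balance's sliding hatch past an unmarked catch

TASK

Slide the balance's glass top hatch backwards, fully open to its stop, so that a sample can be loaded from above. Try the hatch first with the catch as you find it, because nobody knows whether the unmarked orange catch is holding it; only if the hatch is held, push the catch right across to its other end and then open the hatch. Do not force anything, and do not knock over or shove away the beaker and the amber jar beside the balance.

Things in the scene. Friction and masses are not known exactly. Their poses are not given: they have to be found in the camera images.
- balance: White lab balance, fixed, 200 mm wide. Origin on the table under its middle. Own x points backwards (the way the hatch opens; the body spans x -165 to +235 mm), y to the left, z up; yaw within 0.3 rad of the robot's x. From front to back: low display panel (80 mm high), glass chamber (190 mm high) with the hatch on top, white rear housing from x +75 mm with a flat roof 230 mm high.
- hatch (a joint): Travel of the blue-framed glass hatch along the balance's +x, into the rear housing: 0 m shut (as at the start), 0.090 m fully open at its stop. Friction about 1.5 N; it stays where it is left. Held by the catch, it gives only about 5 mm and stops dead; not held, it runs freely to 0.090.
- hatch_tab (a point): Centre of the upright blue tab on the hatch: 80 mm long (balance's y), 10 mm thick (x), from 190 to 218 mm above the table (this point at 204). Moves with the hatch; shut, it is 50 mm in front of the balance's origin, with 30 mm of flat hatch in front of it. Push its front face, or pinch it from above. Fully open it is 30 mm short of the rear housing.
- catch (a joint): Position of the orange catch along the balance's +y: 0 m right end, 0.030 m left end. It always starts within 4 mm of the right end. Friction about 1.5 N; stays where left. At one end it holds the hatch, at the other it does not; which end varies, and nothing visible shows it. Moved over 22 mm it has changed over; midway it holds. Move it only with the hatch shut or within its 5 mm play.
- catch_knob (a point): Centre of the orange thumb knob of the catch, on the roof of the rear housing: 30 mm along the balance's x, 12 mm along y, from 232 to 256 mm above the table (this point at 244), 115 mm behind the balance's origin. The roof beside it is flat and free for 70 mm, so the knob can be pushed from its side.
- beaker: Glass beaker, 64 mm across and 80 mm high, standing on the table to the left of the balance; origin at the centre of its underside. Leave it alone.
- amber_jar: Amber glass jar with black cap, 56 mm across and 85 mm high, standing on the table to the right of the balance; origin at the centre of its underside. Leave it alone.

How it is judged (in metres and radians):
On the way:
1. the hatch has been tried: slid back by over 3 mm while the catch was still within 6 mm of where it was found (value of joint hatch above 0.003 m and distance of catch_knob from where it was at the start of the episode below 0.006 m), for 0.05 s.
At the end, for the whole second after the job is handed in: The hatch is open by more than 80 of its 90 mm and at rest (value of joint hatch above 0.08 m and velocity of joint hatch between -0.01 and 0.01 m/s); the robot touches nothing.
It fails at once if the balance, hatch or catch was forced: pressed with more than 70 N (contact force between any of the arm, the fingers and balance above 70 N).
It fails at once if the beaker was shoved by over 40 mm or tipped over (distance of beaker from where it was at the start of the episode above 0.04 m or angle between beaker's own z axis and vertical above 0.5 rad).
It fails at once if the amber jar was shoved by over 40 mm or tipped over (distance of amber_jar from where it was at the start of the episode above 0.04 m or angle between amber_jar's own z axis and vertical above 0.5 rad).
It also fails if it takes over 51 s, if anything falls off the work surface, if the arm or the gripper's body presses on something with over 40 N, if the wrist force passes 120 N, or if a joint passes its speed limit or range.

ROBOT

A 6-joint arm with a two-finger parallel gripper is mounted at the origin on the work surface. World frame = base frame: x ahead of the robot, y to its left, z up, the work surface at z = 0. Lengths are in m, angles in degrees, forces in N, time in s.
With the tool pointing down it reaches from about 0.35 to 0.875 m from the base axis. Payload 4.2 kg.
Tool frame: the origin (TCP) lies midway between the tips of the shut fingers; the grasp point (between the pads) lies 19 mm behind it; z points along the fingers, y is the line along which they close (so a half turn about z gives the same grasp; the last joint's range is limited). The gripper opens to 87 mm and grips with 3 to 60 N. Pads are 19 mm wide; open, the fingers measure 117 mm over their backs; the gripper's body (75 mm by 190 mm) begins 51 mm behind the grasp point.
Start: joints at [-49.526, 22.042, 0.453, 0, -68.411, -14.817], TCP at [0.271, -0.563, 0.223] pointing down, gripper open.
Joint ranges: [-179.83, 179.83], [-69.29, 118.12], [-61.27, 80.66], [-181.25, 117.63], [-171.15, -9.14], [-177.46, 177.46]. Speed limits (degrees/s): [159.86, 159.86, 180, 180, 180, 180].

INTERFACE

Orientations are given as [roll, pitch, yaw] about the fixed x, y, z axes, in that order (R = Rz(yaw) Ry(pitch) Rx(roll)).
In Python, from workcell import env gives the robot as it stands. The module is installed in compiled form; this text tells all that it offers. Calls block until the motion is done:
- env.goto(position, orientation): joint-space move of the TCP to a pose.
- env.move_straight(position, rotation=None, rate=0.15, force_limit=None): straight line of the TCP; rotation=None keeps the orientation; rate is the mean speed in m/s. With force_limit (N) it stops when the force on the tool has changed by that much, and returns True; else False.
- env.set_joints(angles): joint-space move.
- env.gripper_to(opening, grasp_force=None): opening from 0.0 (shut) to 1.0 (fully open); grasp_force is the grip in N (None keeps the last); returns when the fingers have stopped.
- env.dwell(seconds).
- env.inverse_kinematics(position, orientation): joint angles nearest the present ones, or None.
- env.read_state(): the state.
- env.grab_frame(name): name is "scene" or "top"; returns a dict with "image" (480x640x3 uint8, blue, green, red), "fx", "fy", "cx", "cy" (pixels), "position" and "orientation" of the camera in the world. Camera axes: x right, y up, looking along -z (the intrinsics and any distortion apply to the point x, -y, -z); pixel columns grow to the right and rows downward; lengths in m; the calibration is good to about 2 mm. A picture is of the moment at which its call begins. There is no depth.
A pose or a line that the arm cannot do raises env.Unreachable and nothing moves.
- env.close_job(): hands the job in; it is judged then, once.
Trained networks look in a picture, given as the dict that the camera call returned (one of the last four; its "shot" number tells which), for a name from the list of things; names that differ only in an ending like _2 or _b are one class to them, and where a whole thing is asked for, a point or a joint stands for the part that bears it (a point fixed in the world has none). Each returns a list of dicts, best first, with "score" (0 to 1); they miss things now and then, are a little off and sometimes report something else, mostly with a low value. They report only what shows in the picture. A call takes as long as a camera call.
- env.search_frame(picture, thing): "xyz" ([x, y, z] in m, in world coordinates, good to about 4 mm: the middle of the surface that is visible of it).
- env.trace(picture, thing): "mask" (480x640 bool, what is visible of it).
The state is a dict: "clock": time; "joint_positions": joint angles; "qvel": joint speeds; "joint_torque": joint torques, N m; "position": TCP position; "tool_rot": TCP orientation; "force": force on the tool from outside, world axes, zero at the start; "wrist_torque": the same for the moment, N m; "opening": opening from 0.0 (shut) to 1.0 (fully open); "finger_force": force on a finger pad.
Only numpy, scipy, OpenCV 4.12 (cv2) and the standard library are available. Lean on these libraries where they do the work, as an engineer would, in place of code of your own. Each camera call takes 0.05 s, during which the arm holds its last target. There are 200 camera calls.

## Working session

There is one attempt and no reset: what is moved stays moved. The work goes in short steps, each a Python script; the robot and the scene stay as the last script left them, time stands still between calls to the robot, and variables do not carry over. Pictures are saved under pics/ and viewed, at most 10 in all, crops included, and the job is handed in when it is done.

```bash
mkdir -p pics; python3 - <<'E'
from workcell import env
import cv2,numpy as np
for n in ("scene","top"):
    f=env.grab_frame(n); cv2.imwrite(f"pics/{n}0.png",f["image"])
    print(n,f["position"],f["orientation"],f["fx"],f["cx"],[k for k in f])
    for t in ("balance","hatch_tab","hatch","catch_knob","beaker","amber_jar"):
        r=env.search_frame(f,t); print(t,[(np.round(d["xyz"],4),round(d["score"],2)) for d in r[:2]])
        r=env.trace(f,t)
        if r:
            m=r[0]["mask"];ys,xs=np.nonzero(m);print("   px",xs.mean().round(1),ys.mean().round(1),cv2.minAreaRect(np.c_[xs,ys].astype(np.float32)))
s=env.read_state();print(s["clock"],s["tool_rot"],s["opening"])
E
```

```text
scene [0.80530844 0.02118322 0.87718833] [17.29097657  0.16163045 83.22979719] 433.9461023334743 313.76257280445725 ['image', 'fx', 'fy', 'cx', 'cy', 'position', 'orientation', 'shot']
balance [(array([ 0.6369, -0.0241,  0.2288]), 0.8)]
   px 273.4 257.2 ((270.60565185546875, 253.32919311523438), (198.1412353515625, 135.58201599121094), 74.24882507324219)
hatch_tab [(array([ 0.5141, -0.0392,  0.187 ]), 0.72)]
   px 259.3 200.0 ((259.44305419921875, 199.74462890625), (79.53845977783203, 83.66153717041016), 75.74996948242188)
hatch [(array([ 0.5152, -0.0412,  0.1927]), 0.89)]
   px 259.0 200.3 ((259.2695617675781, 199.82638549804688), (79.37422943115234, 84.42101287841797), 75.65067291259766)
catch_knob [(array([ 0.642 , -0.032 ,  0.2553]), 0.48)]
   px 265.0 262.3 ((264.70001220703125, 262.10003662109375), (20.87103271484375, 6.957010269165039), 71.56504821777344)
beaker [(array([ 0.6415, -0.0311,  0.2568]), 0.41)]
   px 354.1 191.5 ((355.0, 192.0), (40.0, 30.0), 90.0)
amber_jar [(array([ 0.5324, -0.2171,  0.0794]), 0.68)]
   px 178.4 243.6 ((178.75, 243.75001525878906), (38.890869140
[... 519 characters left out ...]
875, 274.878662109375), (126.87882232666016, 110.18616485595703), 82.4605484008789)
hatch [(array([ 0.5182, -0.0393,  0.19  ]), 0.85)]
   px 370.4 276.3 ((370.690185546875, 274.7832946777344), (126.60477447509766, 110.58207702636719), 82.69424438476562)
catch_knob [(array([ 0.636 , -0.032 ,  0.2533]), 0.71)]
   px 374.1 173.2 ((374.43292236328125, 172.8963623046875), (28.601768493652344, 13.472647666931152), 83.6598129272461)
beaker [(array([0.4637, 0.1548, 0.029 ]), 0.8)]
amber_jar [(array([ 0.5229, -0.2147,  0.0816]), 0.82)]
   px 474.4 276.6 ((474.5, 276.5), (33.73197555541992, 48.636802673339844), 78.69007110595703)
1.3 [ 1.79996545e+02 -7.43127220e-04 -1.54342986e+02] 1.0032185170774812
```

```bash
python3 -c "
import cv2
a=cv2.imread('pics/scene0.png')[100:400,120:480];b=cv2.imread('pics/top0.png')[80:440,200:560]
cv2.imwrite('pics/top0c.png',cv2.resize(b,(600,600),interpolation=3))"
```

```text
(no output)
```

View pics/top0c.png

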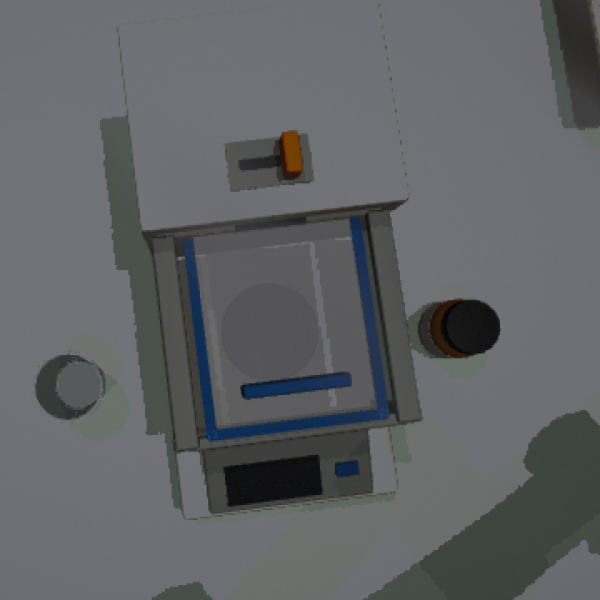

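View pics/scene0.png

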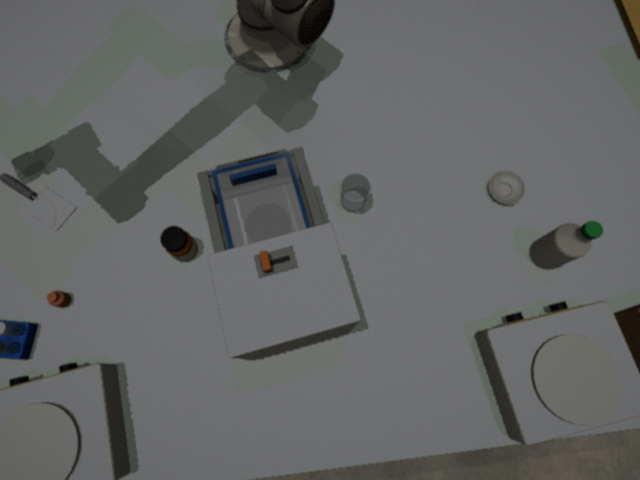

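The top crop shows the tab from (246,391) to (350,379) and the knob at (291,153) near the right end. The beaker is on the left at (72,386) and the jar on the right at (465,327). The scene view agrees with this. Next I compute the balance frame from these points and try the hatch.

```bash
cat > h.py <<'E'
from workcell import env
import numpy as np
from scipy.spatial.transform import Rotation as R
def px(f,u,v,z):
    d=R.from_euler('xyz',f["orientation"],degrees=True).apply([(u-f["cx"])/f["fx"],-(v-f["cy"])/f["fy"],-1])
    p=np.array(f["position"]); return p+d*(z-p[2])/d[2]
E
python3 - <<'E'
from h import *
import cv2,json
f=env.grab_frame("top"); im=f["image"].astype(int)
b,g,r=im[...,0],im[...,1],im[...,2]
blue=((b-r>40)).astype(np.uint8)
n,l,st,c=cv2.connectedComponentsWithStats(blue)
for i in range(1,n):
    if st[i,4]>100: print(st[i],c[i].round(1))
# tab: component near (379,311)
i=l[311,379]; ys,xs=np.nonzero(l==i); rect=cv2.minAreaRect(np.c_[xs,ys].astype(np.float32)); print(i,rect)
q=cv2.boxPoints(rect); P=np.array([px(f,*k,.218) for k in q]); print(P.round(4)); t=P.mean(0)
org=((r-b>60)).astype(np.uint8)
n,l,st,c=cv2.connectedComponentsWithStats(org)
for i in range(1,n):
    if st[i,4]>60: print("or",st[i],c[i].round(1),px(f,*c[i],.256).round(4))
L=[px(f,200+.6*u,80+.6*v,z) for u,v,z in((246,391,.218),(350,379,.218),(120,27,.23),(143,232,.23),(408,197,.23))]
print(np.round(L,4))
print("yaws",np.degrees([np.arctan2(*(L[0]-L[1])[[1,0]])-np.pi/2,np.arctan2(*(L[2]-L[3])[[1,0]]),np.arctan2(*(L[3]-L[4])[[1,0]])-np.pi/2]),"tab",t)
print("front edge mid",(L[3]+L[4])/2, np.linalg.norm(L[3]-L[4]))
for y in(8,-172):print(env.inverse_kinematics([.42,-.05,.3],[180,0,y]),env.inverse_kinematics([.64,-.06,.3],[180,0,y]))
E
```

```text
[ 310  211  123  134 1980] [372.1 294.7]
[346 305  65  14 469] [377.2 311.2]
2 ((377.830810546875, 311.1461486816406), (7.442084312438965, 64.3740234375), 82.87498474121094)
[[ 0.4717 -0.0058  0.218 ]
 [ 0.4836 -0.0835  0.218 ]
 [ 0.4747 -0.0847  0.218 ]
 [ 0.4628 -0.0071  0.218 ]]
or [369 159  13  24 231] [375.  170.5] [ 0.6381 -0.0343  0.256 ]
or [622 229  11  10  79] [626.9 233.2] [ 0.573  -0.3306  0.256 ]
[[ 0.4679 -0.0085  0.218 ]
 [ 0.4788 -0.0844  0.218 ]
 [ 0.7364  0.0936  0.23  ]
 [ 0.5808  0.0702  0.23  ]
 [ 0.6132 -0.1239  0.23  ]]
yaws [8.17093987 8.56298685 9.47912195] tab [ 0.47318795 -0.04528852  0.218     ]
front edge mid [ 0.59699313 -0.02686215  0.23      ] 0.19682664693563054
[ 1.54090210e+01 -1.32696262e+00 -1.76979203e+01  2.54444375e-14
 -7.36290423e+01  8.25909790e+01] [ 9.03870525e+00  2.16413421e+01  1.08162960e+01  2.54444375e-14
 -7.91749538e+01  8.89612948e+01]
[ 1.54090210e+01 -1.32696262e+00 -1.76979203e+01 -2.54444375e-14
 -7.36290423e+01 -9.74090210e+01] [ 9.03870525e+00  2.16413421e+01  1.08162960e+01 -2.54444375e-14
 -7.91749538e+01 -9.10387052e+01]
```

Yaw is about 8.7°. The tab is at (0.473,-0.045), and the knob lies 165 mm behind it and 15 mm to the right, which matches the stated geometry. Now I try the hatch with the shut fingers.

```bash
cat >> h.py <<'E'
Y=8.7; ex=np.array([np.cos(np.radians(Y)),np.sin(np.radians(Y)),0]); ey=np.array([-ex[1],ex[0],0])
tab=np.array([.4735,-.0453,0]); knob=np.array([.638,-.0343,0]); O=[180,0,Y]
def at(o,x,y,z): return list(o+x*ex+y*ey+np.array([0,0,z]))
def rep(m):
    s=env.read_state(); p=np.array(s["position"])-tab; k=np.array(s["position"])-knob
    print(m,round(s["clock"],2),"tab-rel",(p@ex).round(4),(p@ey).round(4),"knob-rel y",(k@ey).round(4),"z",round(s["position"][2],4),"F",np.round(s["force"],1))
E
python3 - <<'E'
from h import *
import cv2
env.gripper_to(0.0)
p=env.read_state()["position"]
env.move_straight([p[0],p[1],.33],rate=.2)
env.goto(at(tab,-.027,0,.28),O); rep("above")
print(env.move_straight(at(tab,-.027,0,.203),rate=.08,force_limit=6)); rep("down")
print(env.move_straight(at(tab,-.0145+.094,0,.203),rate=.035,force_limit=8)); rep("pushed")
f=env.grab_frame("top"); cv2.imwrite("pics/top1.png",f["image"])
E
```

```text
above 5.53 tab-rel -0.027 -0.0004 knob-rel y 0.0136 z 0.2799 F [ 0.1  0.3 -0.2]
False
down 6.63 tab-rel -0.0265 -0.0 knob-rel y 0.014 z 0.2035 F [-0.8  0.   0.2]
True
pushed 7.63 tab-rel -0.012 -0.0 knob-rel y 0.014 z 0.2022 F [ 0.3  0.7 -0.3]
```

View pics/top1.png

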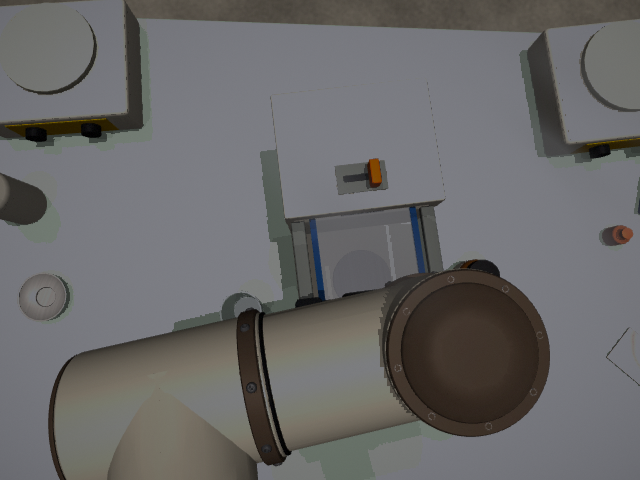

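The arm hides the tab in this view. It stopped 2.5 mm past the expected contact, which could be either the impact or the dead stop. I push again slowly from here to tell which.

```bash
python3 - <<'E'
from h import *
for k in range(2):
    print(env.move_straight(at(tab,-.0145+.094,0,.203),rate=.02,force_limit=12)); rep("pushed")
    if np.dot(np.array(env.read_state()["position"])-tab,ex)>.06: break
E
```

```text
True
pushed 8.62 tab-rel -0.0122 0.0 knob-rel y 0.014 z 0.2015 F [ 0.7 -0.3 -0.5]
True
pushed 9.56 tab-rel -0.0124 -0.0 knob-rel y 0.014 z 0.2007 F [-0.3 -0.2 -1.2]
```

```bash
python3 - <<'E'
from h import *
import cv2
f=env.grab_frame("scene"); cv2.imwrite("pics/s2.png",cv2.resize(f["image"][120:300,160:400],(800,600),interpolation=2))
E
```

```text
(no output)
```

View pics/s2.png

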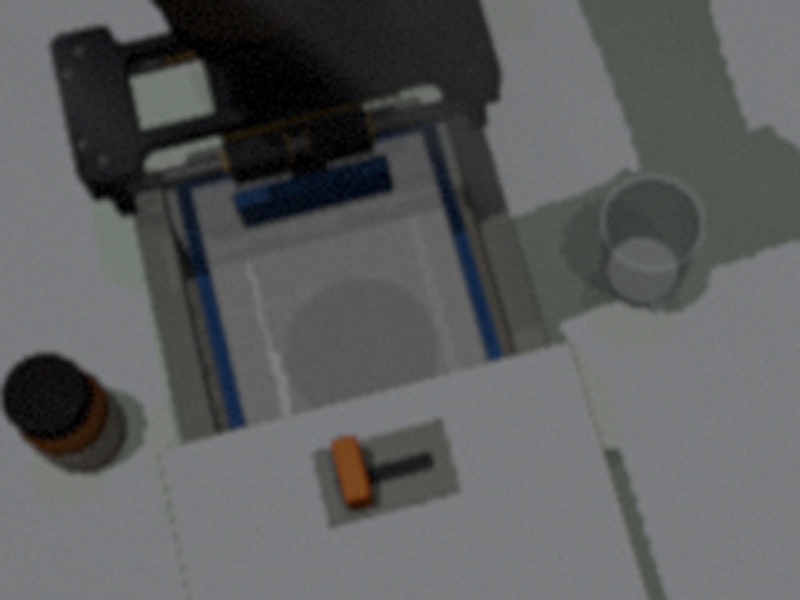

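The shut fingers are square against the tab front at (315,150) in the crop. I measure the tab's shift against the first scene picture.

```bash
python3 - <<'E'
from h import *
import cv2
a=cv2.imread("pics/scene0.png"); f=env.grab_frame("scene"); b=f["image"]
# rows of tab only: lower strip incl. back edge, x 236..276,y 168..192
for (x0,x1,y0,y1) in((232,278,172,190),(232,278,174,190)):
    for ch in (None,):
        A=(a[...,0].astype(np.float32)-a[...,2]);B=(b[...,0].astype(np.float32)-b[...,2])
        T=B[y0:y1,x0:x1]; S=A[y0-9:y1+9,x0-9:x1+9]
        m=cv2.matchTemplate(S,T,cv2.TM_CCOEFF_NORMED);_,v,_,loc=cv2.minMaxLoc(m)
        i,j=loc; y=m[j-1:j+2,i];sub=(y[0]-y[2])/(2*(y[0]-2*y[1]+y[2]))
        dx,dy=9-i,9-j-sub
        p=px(f,255,178,.2);q=px(f,255+dx,178+dy,.2);print(v,dx,dy,((q-p)@ex*1000).round(1),"mm")
E
```

```text
0.8833115696907043 0 2.9339101 5.3 mm
0.9000017642974854 0 2.9276328 5.3 mm
```

The hatch gave about 5 mm and stopped dead, so the catch holds it. Now I push the catch to the left from its right side.

```bash
python3 - <<'E'
from h import *
import cv2
env.move_straight(at(tab,-.024,0,.203),rate=.05)
env.move_straight(at(tab,-.024,0,.32),rate=.15)
env.goto(at(knob,0,-.036,.31),O); rep("above")
print(env.move_straight(at(knob,0,-.036,.241),rate=.08,force_limit=6)); rep("down")
for k in range(2):
    print(env.move_straight(at(knob,0,.016,.241),rate=.025,force_limit=10)); rep("push")
f=env.grab_frame("top"); cv2.imwrite("pics/top3.png",f["image"])
g=env.grab_frame("scene"); cv2.imwrite("pics/s3.png",cv2.resize(g["image"][180:330,180:380],(800,600),interpolation=2))
E
```

```text
above 11.77 tab-rel 0.1635 -0.0499 knob-rel y -0.0359 z 0.3094 F [-0.  -0.7  0.1]
False
down 12.78 tab-rel 0.1647 -0.0501 knob-rel y -0.0361 z 0.2417 F [ 0.8  0.5 -0.2]
False
push 15.02 tab-rel 0.1642 -0.0004 knob-rel y 0.0136 z 0.2411 F [ 2.2 -7.4 -2.9]
False
push 15.27 tab-rel 0.1642 -0.0004 knob-rel y 0.0136 z 0.2411 F [ 2.1 -8.3 -2. ]
```

View pics/s3.png

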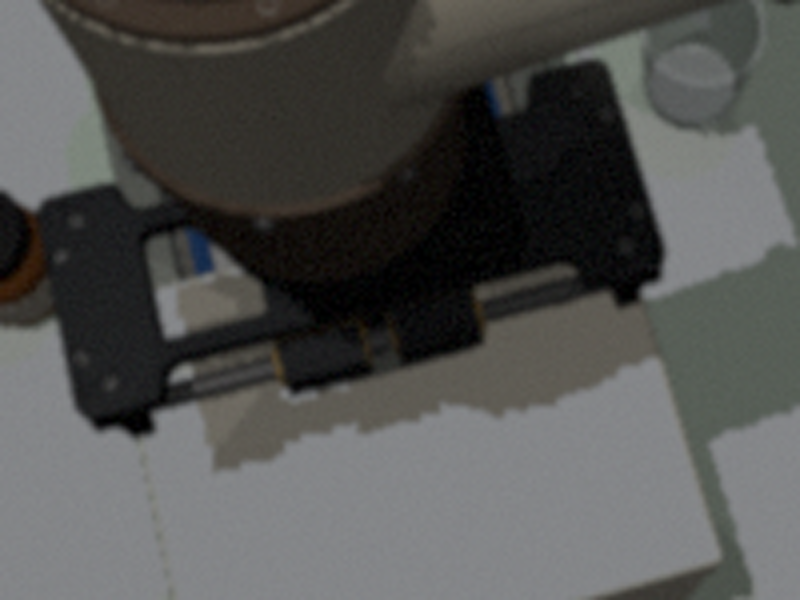

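The gripper hides the knob, but the fingers have travelled past the expected end and now feel 8 N, so the catch should be at its left stop. I back off and push the hatch, checking the knob by colour on the way.

```bash
python3 - <<'E'
from h import *
import cv2
env.move_straight(at(knob,0,-.01,.243),rate=.08)
env.move_straight(at(knob,0,-.01,.32),rate=.15)
env.goto(at(tab,-.027,0,.28),O)
f=env.grab_frame("top"); r=f["image"].astype(int)
n,l,st,c=cv2.connectedComponentsWithStats((r[...,2]-r[...,0]>60).astype(np.uint8))
for i in range(1,n):
    if st[i,4]>60:
        p=px(f,*c[i],.256); print("or",st[i,4],p.round(4),"moved",((p-knob)@ey).round(4))
env.move_straight(at(tab,-.027,0,.203),rate=.08,force_limit=6); rep("down")
for k in range(4):
    s=env.move_straight(at(tab,-.0145+.094,0,.203),rate=.04,force_limit=10); print(s); rep("pushed")
    if not s: break
E
```

```text
or 134 [0.684  0.3457 0.256 ] moved 0.3687
or 230 [ 0.6336 -0.0055  0.256 ] moved 0.0292
or 93 [ 0.5729 -0.3308  0.256 ] moved -0.2832
down 18.48 tab-rel -0.0266 -0.0 knob-rel y 0.014 z 0.2035 F [0.5 0.6 0.4]
True
pushed 20.77 tab-rel 0.0728 0.0001 knob-rel y 0.0141 z 0.2023 F [-0.1 -0.2  0. ]
True
pushed 20.98 tab-rel 0.0729 0.0002 knob-rel y 0.0142 z 0.2014 F [-1.2 -0.2  0.2]
True
pushed 21.18 tab-rel 0.0727 0.0003 knob-rel y 0.0143 z 0.2005 F [-0.4  0.1 -0.4]
True
pushed 21.41 tab-rel 0.0725 0.0003 knob-rel y 0.0144 z 0.1999 F [-0.6 -0.3  0.7]
```

The fingers went 85 mm past the earlier dead stop, so the hatch is at its 90 mm stop. I retreat and check.

```bash
python3 - <<'E'
from h import *
import cv2
env.move_straight(at(tab,.055,0,.203),rate=.06)
env.move_straight(at(tab,.055,0,.34),rate=.15)
env.goto([.30,-.45,.34],O); rep("away")
f=env.grab_frame("top"); cv2.imwrite("pics/top4.png",f["image"])
E
```

```text
away 24.63 tab-rel -0.232 -0.3735 knob-rel y -0.3595 z 0.3399 F [0.3 1.1 0.2]
```

View pics/top4.png

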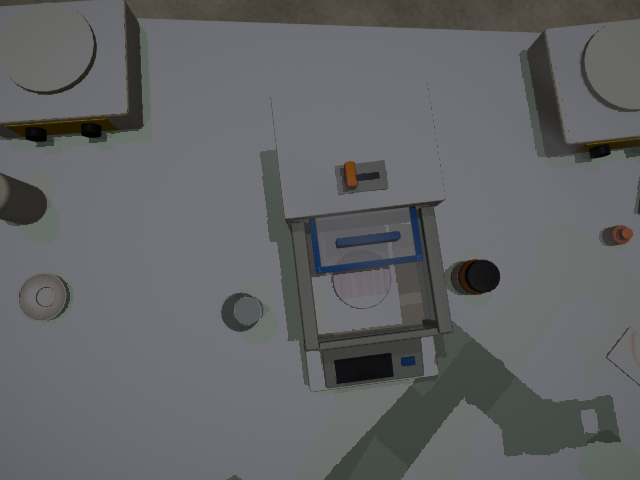

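The hatch is open, with the tab now at (368,239) against row 311 at the start. The catch is at its left end (350,175), and the beaker (242,311) and jar (477,277) have not moved.

```bash
python3 -c "
from workcell import env
print(env.close_job())"
```

```text
the job is handed in; nothing more can be done
None
```

The hatch was tried first and stopped dead at about 5 mm, so I pushed the catch across to its left end, opened the hatch to its stop and handed the job in; the beaker and amber jar were not touched, and no verdict came back.

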